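# Load the filter carriage and slide it to its click stop under the spout

### The job

Get the coffee stand ready to brew: set the steel filter cup upright in the round seat of the carriage, then put the shower disc on the cup, knob up, so that it lies flat on the rim. Then grip the carriage by its handle and slide it along the rail towards the spout until its spring ball clicks into the notch under the spout; do not drive on past the notch. Finish while still gripping the handle, holding the loaded carriage still at the notch, and leave the mug, the tablet and the egg box where they are.

Things in the scene. Friction and masses are not known exactly. Their poses are not given: they have to be found in the camera images.
- stand: coffee stand fixed to the table (it varies in place and yaw): white base 180 x 520 mm, 12 mm thick, with an aluminium rail 34 mm wide along its y axis, the rail's top 30 mm above the table. Origin on the table under the middle of the rail; z up. The base reaches 60 mm to -x (towards the robot) and 120 mm to +x. The carriage slides along the stand's +y towards the spout.
- carriage: grey plastic carriage that slides on the rail along the stand's +y (travel 270 mm from its loading end, drags with about 1.5 N, no spring): the seat block 90 x 90 mm, and a tail 40 mm wide to its -y that carries the handle. Origin under the seat's centre, 31 mm above the table; axes as the stand's. At the start it is 0 to 35 mm from the loading end, 130 to 220 mm short of the notch.
- seat (a point): centre of the flat floor of the round seat in the carriage block, 41 mm above the table; axes as the stand's (the rail along y). The seat is a round hole 56 mm wide and 14 mm deep with a chamfered mouth, in a grey block 90 x 90 mm whose top is 55 mm above the table.
- grip (a point): point inside the light wooden handle post that stands on the carriage's tail, 105 mm behind the seat's centre (to the stand's -y): 30 mm in x, 14 mm along the rail (y), its foot 41 mm and its top 101 mm above the table. The point is on its centre line, 83 mm above the table, 18 mm below its top; axes as the stand's. Rigid with the carriage.
- ball (a point): lowest point of the spring ball (8 mm steel ball) in the lug on the carriage's +x side, 63.5 mm to +x of the seat's centre, at the same place along the rail as the seat's centre.
- notch (a point): point where the ball's lowest point rests when it sits in the notch: midway between two low round steel ridges (10 mm apart along the rail, 5 mm either side of this point) on the foot of the brew head. Axes as the stand's. The ball meets the first ridge 10 mm before the notch, needs about 6 to 10 N of push to climb it, drops in 5 mm after and is then centred by the ridges to about 1 mm when the carriage is free; the second ridge resists going on alike.
- head: steel brew head fixed on the stand, at a different place along the rail each time: foot with the notch beside the rail, a 12 mm tube standing 98 mm to +x of the rail's middle that arches over the rail to 230 mm above the table, and a spout whose mouth is 153 mm above the table over the rail's middle, in line with the notch. Origin on the table under the spout; axes as the stand's.
- cup: plain steel filter cup, loose, 0.1 kg or so: a round pot 52 mm outside diameter, 55 mm tall, wall 3 mm (opening 46 mm), open at the top. Origin at the centre of its underside; z up through the opening. Stands upright on the table, to the left or right of the robot's centre line; it stands 14 mm deep in the seat, with 2 mm play all round.
- disc: steel shower disc, loose, 0.07 kg or so: a tapered plug (36 to 41 mm wide, 6 mm deep) below a flat flange 52 mm wide and 4 mm thick, and a black round knob 16 mm wide and 30 mm tall on top; 40 mm tall in all. Origin at the centre of the plug's underside; z up through the knob. Lies knob up on the table, on the side that the cup is not. On the cup the plug hangs inside and the flange lies on the rim: its origin is then 49 mm above the cup's origin.
- mug: white mug, 80 mm wide, 95 mm tall, beyond the stand's left end: leave alone. Origin at its underside's centre.
- tablet: dark tablet lying flat, 240 x 170 x 7 mm, far right: leave alone. Origin at its underside's centre.
- eggbox: pale egg box of moulded pulp, 100 x 250 x 58 mm, lying to the far left: leave alone. Origin at its underside's centre.
There are look-alikes about, which are no part of the job. Leave any green or purple look-alike of the cup alone.

How it is judged:
On the way, in this order (a step that is already met when the one before it is completed fails the run):
1. the cup stands on the floor of the seat, released (z of cup in the frame of seat below 0.002 m and distance between cup and seat below 0.005 m and angle between cup's own z axis and vertical below 0.08 rad and contact force between the fingers and cup below 0.1 N), for 0.2 s.
2. the disc lies flat on the cup in the seat, released (distance between cup and seat below 0.005 m and horizontal distance between disc and cup below 0.006 m and z of disc in the frame of cup between 0.046 and 0.0515 m and angle between disc's own z axis and vertical below 0.08 rad and contact force between the fingers and disc below 0.1 N), for 0.2 s.
3. the carriage is held by its handle with the ball in the notch (y of ball in the frame of notch between -0.0025 and 0.0025 m and contact force between the fingers and carriage above 2 N and distance between the grasp point and grip below 0.045 m), for 0.3 s.
At the end, for the whole second after the job is handed in: Handle gripped (over 2 N), carriage still (under 5 mm/s), ball within 2.5 mm of the notch along the rail; cup upright on the seat floor (5 mm, 0.08 rad of square); disc flat on the rim, knob up, within 6 mm of the cup centre and 0.08 rad of level (all of step 3 and linear speed of carriage below 0.005 m/s and distance between cup and seat below 0.005 m and angle between each of cup, disc's own z axis and vertical below 0.08 rad and horizontal distance between disc and cup below 0.006 m and z of disc in the frame of cup between 0.046 and 0.0515 m); the arm keeps its last pose, push and grip.
It fails at once if the carriage is driven on past the notch, over the second ridge (y of ball in the frame of notch above 0.008 m).
It fails at once if the mug is disturbed (distance of mug from where it was at the start of the episode above 0.02 m).
It fails at once if the tablet is disturbed (distance of tablet from where it was at the start of the episode above 0.02 m).
It fails at once if the egg box is disturbed (distance of eggbox from where it was at the start of the episode above 0.02 m).
It also fails if it takes over 64 s, if anything falls off the work surface, if the arm or the gripper's body presses on something with over 40 N, if the wrist force passes 120 N, or if a joint passes its speed limit or range.

### The arm

A 6-joint arm with a two-finger parallel gripper is mounted at the origin on the work surface. World frame = base frame: x ahead of the robot, y to its left, z up, the work surface at z = 0. Lengths are in m, angles in rad, forces in N, time in s.
With the tool pointing down it reaches from about 0.35 to 0.85 m from the base axis. Payload 8.1 kg.
Tool frame: the origin (TCP) lies on the centre line of the jaws, within the pads' length; the fingertips stand 14 mm ahead of it and the grasp point (between the pads) lies 5 mm behind it; z points along the fingers, y is the direction in which the jaws open and shut (so a half turn about z gives the same grasp; the last joint's range is limited). The gripper opens to 93 mm and grips with 3 to 60 N. Pads are 15 mm wide; open, the fingers measure 128 mm over their backs; the gripper's body (75 mm by 188 mm) begins 65 mm behind the grasp point.
Start: joints at [1.173, 0.13, 1.488, -0, 1.523, -0.085], TCP at [0.185, 0.571, 0.233] pointing down, gripper open.
Joint ranges: [-2.96, 2.96], [-0.89, 2.26], [0.02, 2.5], [-1.34, 4.48], [0, 2.73], [-2.66, 2.66]. Speed limits (rad/s): [2.39, 2.39, 2.79, 3.14, 3.14, 3.14].

### API

Orientations are given as a rotation vector (axis times angle).
In Python, from plant import robot gives the robot as it stands.
- The arm moves only by the tool jog_arm, never from a script. Its argument "steps" is a list of rows, each a list of 7 numbers: the closure, from 0 (fully open) to 1 (shut), then the shift along the tool's x, y, z in m, then the turn, a rotation vector about the tool's x, y, z in rad. In form: [[jaw, tx, ty, tz, rx, ry, rz], ...]. A call has 1 to 5 rows; each row is the pose to reach, as a shift and turn from the pose measured when the call began, along the tool's axes at that moment; what a row does not reach only later rows make up. A row lasts 1/8 s, in which the tool goes at most 62.5 mm and 10.7 degrees, less where a joint would pass 70% of its speed; a pose out of reach is approached as far as the arm can. A call with a gripper value outside its range is refused whole. The fingers move at their own pace and stop on an object; "force" is the grip in N (left out, the last holds). Time passes only in rows, so rows that repeat a pose let the fingers close. It gives the time, the measured TCP pose, the force and the opening at its end, in the units of the state.
- robot.read_state(): the state, without advancing time (a new reading comes with each control period).
- robot.read_camera(name): name is "scene" or "top"; returns a dict with "image" (420x560x3 uint8, red, green, blue), "mtx" (3x3 intrinsics, pixels), "extrinsics" (4x4, takes a point from camera to world coordinates). Camera axes: x right, y down, z forward; pixel columns grow to the right and rows downward; lengths in m; the calibration is good to about 2 mm. A picture is of the moment at which its call begins. There is no depth.
- robot.close_job(): hands the job in, once; it reports no verdict.
The state is a dict: "t": time; "q": joint angles; "dq": joint speeds; "joint_torque": joint torques, N m; "tool_pos": TCP position; "orientation": TCP orientation; "force": force on the tool from outside, world axes, zero at the start; "wrist_torque": the same for the moment, N m; "opening": finger opening in m.
Only numpy, scipy, OpenCV 4.12 (cv2) and the standard library are available. Lean on these libraries where they do the work, as an engineer would, in place of code of your own. Each camera call takes 0.05 s, during which the arm holds its last target.

## Working session

There is one attempt and no reset: what is moved stays moved. The work goes in short steps, Python scripts to look and compute and a tool call to move; the robot and the scene stay as the last step left them, time stands still between calls to the robot, and variables do not carry over. Pictures are saved under pics/ and viewed, and the job is handed in when it is done.

Besides the shell and the picture viewer there is one more tool, called after "Call:" as name(argument=value, ...) on one line, values as JSON. jog_arm: Moves the arm, as the interface text tells. Its arguments: {"type":"object","properties":{"steps":{"type":"array"},"force":{"type":"number"}},"required":["steps"]}

```bash
mkdir -p pics; ls; python3 - <<'E'
from plant import robot
import cv2,numpy as np
s=robot.read_state();print({k:np.round(v,4).tolist() for k,v in s.items()})
for n in("scene","top"):
    c=robot.read_camera(n);cv2.imwrite(f"pics/{n}0.png",c["image"][:,:,::-1])
    np.savez(f"pics/{n}0.npz",**c)
    print(n,c["mtx"].tolist(),np.round(c["extrinsics"],4).tolist())
E
```

```text
pics
{'t': 0.0, 'q': [1.1726, 0.1312, 1.4893, 0.0, 1.523, -0.0854], 'dq': [-0.0007, 0.0003, -0.0007, 0.0006, 0.0003, -0.0002], 'joint_torque': [-0.0016, -55.9873, -49.1739, 0.0765, 0.0361, -0.0002], 'tool_pos': [0.1844, 0.5704, 0.2316], 'orientation': [-0.4893, -3.1028, 0.0028], 'force': [-0.5687, -0.0962, 0.5132], 'wrist_torque': [-0.0122, 0.0447, -0.0129], 'opening': 0.0931}
scene [[395.42640864793145, 0.0, 284.20954354540027], [0.0, 395.42640864793145, 219.8878942062733], [0.0, 0.0, 1.0]] [[-0.348, 0.7244, -0.5952, 1.3178], [0.9375, 0.2677, -0.2223, 0.2988], [-0.0017, -0.6353, -0.7723, 1.1016], [0.0, 0.0, 0.0, 1.0]]
top [[379.3419565213468, 0.0, 270.37797897497137], [0.0, 379.3419565213468, 210.72552641689984], [0.0, 0.0, 1.0]] [[-0.007, -0.9952, 0.0975, 0.4279], [-0.9997, 0.0091, 0.0215, 0.0027], [-0.0223, -0.0973, -0.995, 1.1232], [0.0, 0.0, 0.0, 1.0]]
```

View pics/scene0.png

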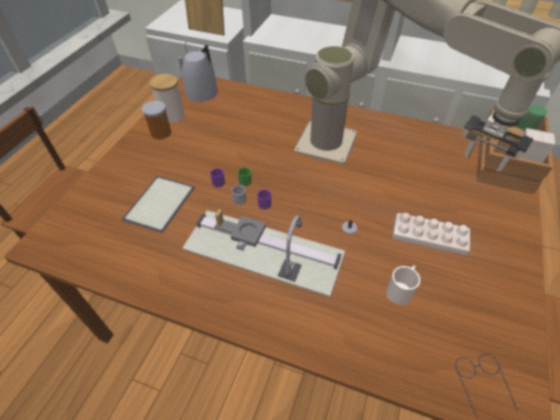

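View pics/top0.png

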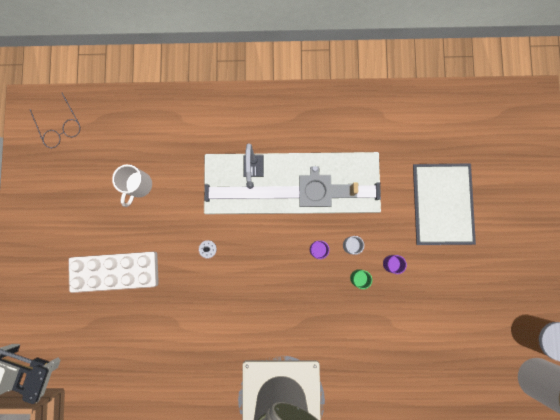

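Top view: steel cup at about (354,245), among purple cups at (319,250) and (395,264) and a green one at (361,279). The disc is at (207,249), the seat at (315,190), the handle at (355,188) and the spout at (250,185). I'll zoom in on these next.

```bash
python3 - <<'E'
import cv2,numpy as np
t=cv2.imread("pics/top0.png");s=cv2.imread("pics/scene0.png")
cv2.imwrite("pics/tz.png",cv2.resize(t[140:300,195:415],None,fx=3.6,fy=3.6,interpolation=cv2.INTER_CUBIC))
cv2.imwrite("pics/sz.png",cv2.resize(s[160:300,175:375],None,fx=4,fy=4,interpolation=cv2.INTER_CUBIC))
E
```

```text
(no output)
```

View pics/tz.png

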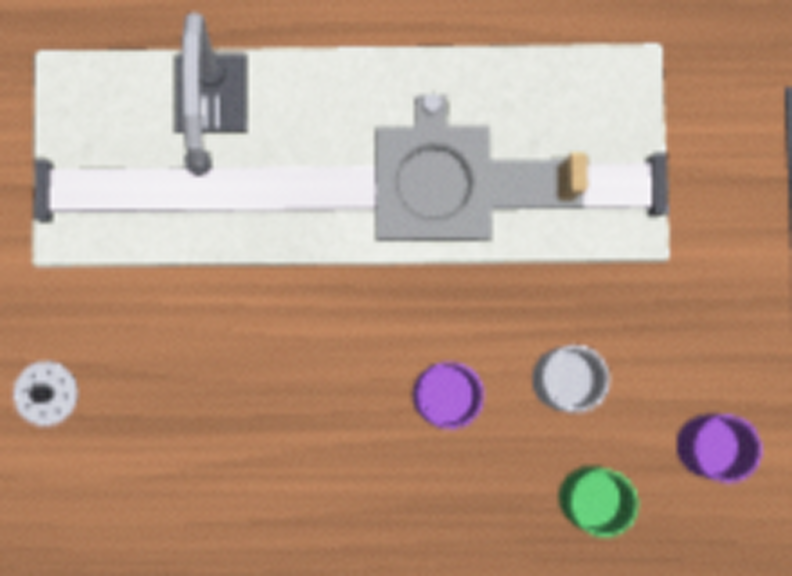

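View pics/sz.png

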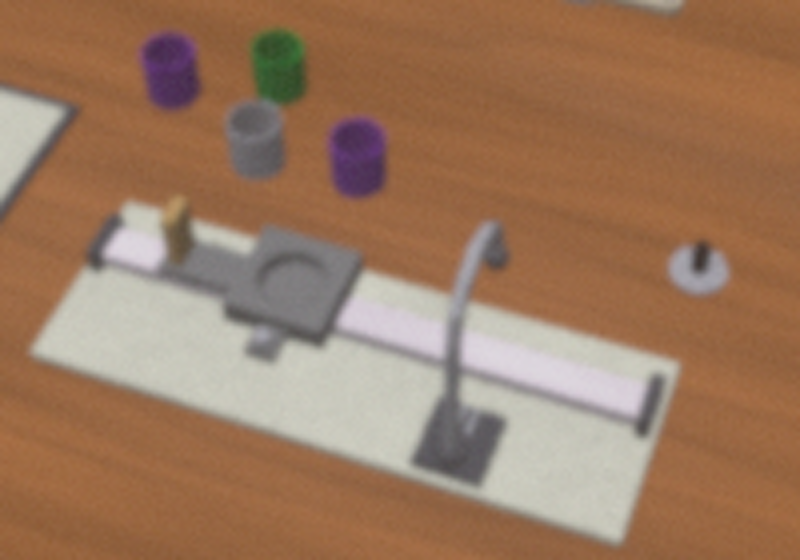

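```bash
cat > h.py <<'E'
import cv2,numpy as np
def load(p):
    d=np.load(p); return d["image"],d["mtx"],d["extrinsics"]
def ray(K,T,uv,z):
    uv=np.atleast_2d(uv).astype(float)
    d=np.c_[(uv[:,0]-K[0,2])/K[0,0],(uv[:,1]-K[1,2])/K[1,1],np.ones(len(uv))]@T[:3,:3].T
    c=T[:3,3]; s=(z-c[2])/d[:,2]
    return c+s[:,None]*d
def proj(K,T,P):
    P=np.atleast_2d(P).astype(float); p=(P-T[:3,3])@T[:3,:3]; q=p@K.T
    return q[:,:2]/q[:,2:]
def biggest(m,near=None):
    cs,_=cv2.findContours(m.astype(np.uint8),cv2.RETR_EXTERNAL,cv2.CHAIN_APPROX_NONE)
    return max(cs,key=cv2.contourArea)
E
python3 - <<'E'
from h import *
im,K,T=load("pics/top0.npz")
hsv=cv2.cvtColor(im,cv2.COLOR_RGB2HSV)
# non-wood
sat=hsv[:,:,1]
m=np.zeros(sat.shape,np.uint8); m[140:225,195:392]=(sat[140:225,195:392]<70)
m=cv2.morphologyEx(m,cv2.MORPH_CLOSE,np.ones((9,9)))
c=biggest(m); r=cv2.minAreaRect(c); print(r)
b=cv2.boxPoints(r); P=ray(K,T,b,.012); print("base corners",P.round(4))
e=[P[(i+1)%4]-P[i] for i in range(4)]; print([np.linalg.norm(x).round(4) for x in e],[np.degrees(np.arctan2(x[1],x[0])).round(2) for x in e])
# block dark gray
g=hsv[:,:,2]
print("V at block,base,rail,handle",g[205,305],g[210,230],g[192,270],hsv[188,355],hsv[190,340])
m=np.zeros(sat.shape,np.uint8); R=np.s_[165:215,290:345]; m[R]=(g[R]<175)&(sat[R]<70)
m=cv2.morphologyEx(m,cv2.MORPH_OPEN,np.ones((17,17)))
c=biggest(m);r=cv2.minAreaRect(c);print(r);P=ray(K,T,cv2.boxPoints(r),.055);print(P.round(4),P.mean(0))
# silver cup
for name,R,z in(("cup",np.s_[230:262,338:370],.055),("disc",np.s_[235:265,195:222],.010)):
    m=np.zeros(sat.shape,np.uint8); m[R]=sat[R]<75
    m=cv2.morphologyEx(m,cv2.MORPH_CLOSE,np.ones((7,7)))
    c=biggest(m); print(name,cv2.boundingRect(c),cv2.minEnclosingCircle(c)); 
    C,rr=cv2.minEnclosingCircle(c); print(ray(K,T,C,z).round(4)); H=ray(K,T,c[:,0,:],z);print(H.min(0).round(4),H.max(0).round(4))
for uv,z in(((250,185),.153),):print(ray(K,T,uv,z))
E
```

```text
((292.0, 177.99996948242188), (175.99996948242188, 69.99998474121094), -0.0)
base corners [[ 0.5318  0.2229  0.012 ]
 [ 0.7433  0.225   0.012 ]
 [ 0.7363 -0.3011  0.012 ]
 [ 0.5271 -0.2938  0.012 ]]
[np.float64(0.2115), np.float64(0.5261), np.float64(0.2093), np.float64(0.5166)] [np.float64(0.58), np.float64(-90.76), np.float64(178.0), np.float64(89.48)]
V at block,base,rail,handle 164 230 242 [ 18  91 218] [113   6 170]
((314.5, 191.0), (30.0, 29.0), 90.0)
[[ 0.6312 -0.0594  0.055 ]
 [ 0.6303 -0.1418  0.055 ]
 [ 0.5444 -0.1399  0.055 ]
 [ 0.5452 -0.0581  0.055 ]] [ 0.58778262 -0.09977926  0.055     ]
cup (343, 236, 22, 19) ((353.30950927734375, 245.0), 10.737259864807129)
[[ 0.4343 -0.2051  0.055 ]]
[ 0.4093 -0.2349  0.055 ] [ 0.4594 -0.1762  0.055 ]
disc (198, 240, 19, 19) ((207.07691955566406, 248.92308044433594), 9.328118324279785)
[[0.4261 0.2131 0.01  ]]
[0.3997 0.1869 0.01  ] [0.4523 0.2399 0.01  ]
[[0.59037564 0.07599409 0.153     ]]
```

```bash
python3 - <<'E'
from h import *
im,K,T=load("pics/top0.npz")
hsv=cv2.cvtColor(im,cv2.COLOR_RGB2HSV).astype(float)
S=hsv[:,:,1];V=hsv[:,:,2]
def cross(a,lv,rev=False):
    # subpixel first crossing
    idx=np.arange(len(a)); 
    if rev:a=a[::-1]
    for i in range(len(a)-1):
        if (a[i]-lv)*(a[i+1]-lv)<=0 and a[i]!=a[i+1]:
            x=i+(a[i]-lv)/(a[i]-a[i+1]); return len(a)-1-x if rev else x
    return np.nan
# base edges, S threshold
def line(pts,z):
    W=ray(K,T,pts,z)[:,:2]; W=W[np.isfinite(W).all(1)]
    vx,vy,x,y=cv2.fitLine(W.astype(np.float32),cv2.DIST_HUBER,0,.0005,.0001).ravel(); return np.array([x,y]),np.array([vx,vy])
lv=75
bot=[(u,205+cross(S[205:222,u],lv)) for u in range(215,375,4)]
top=[(u,145+cross(S[145:165,u],lv)) for u in range(262,375,4)]
lef=[(195+cross(S[v,195:215],lv),v) for v in list(range(160,180,2))+list(range(204,212))]
rig=[(370+cross(S[v,370:390],lv),v) for v in list(range(158,180,2))+list(range(200,211))]
L={}
for n,p in(("bot",bot),("top",top),("lef",lef),("rig",rig)):
    L[n]=line(p,.012);print(n,L[n][0].round(4),np.degrees(np.arctan2(L[n][1][1],L[n][1][0])).round(2))
def inter(a,b):
    t=np.linalg.solve(np.c_[a[1],-b[1]],b[0]-a[0]);return a[0]+t[0]*a[1]
c={k+j:inter(L[k],L[j]) for k in("bot","top") for j in("lef","rig")}
print({k:v.round(4) for k,v in c.items()})
yd=(c["botlef"]-c["botrig"]+c["toplef"]-c["toprig"]);yd/=np.linalg.norm(yd);xd=np.array([yd[1],-yd[0]])
print("len",np.linalg.norm(c["botlef"]-c["botrig"]),np.linalg.norm(c["botlef"]-c["toplef"]))
ctr=sum(c.values())/4; o=ctr-.03*xd
print("yaw",np.degrees(np.arctan2(-yd[0],yd[1])),"origin",o)
# block edges z=.055 ; V threshold
bt=[(u,198+cross(V[198:215,u],200)) for u in range(303,328,2)]
le=[(290+cross(V[v,290:310],203),v) for v in range(178,205,2)]
ri=[(325+cross(V[v,325:345],200),v) for v in [178,179,180,181,182,200,201,202,203,204]]
for n,p in(("blk bot",bt),("lef",le),("rig",ri)):
    W=ray(K,T,p,.055)[:,:2]; q=np.c_[(W-o)@xd,(W-o)@yd]; print(n,np.nanmedian(q,0).round(4))
# cup
def ext(R,z,name):
    big=cv2.resize(S[R].astype(np.float32),None,fx=8,fy=8,interpolation=cv2.INTER_CUBIC)
    m=(big<75).astype(np.uint8); m=cv2.morphologyEx(m,cv2.MORPH_CLOSE,np.ones((41,41)))
    cc=biggest(m)[:,0,:]; p=(cc+.5)/8-.5+[R[1].start,R[0].start]
    W=ray(K,T,p,z);print(name,p.min(0),p.max(0),W.min(0).round(4),W.max(0).round(4))
ext(np.s_[230:262,338:372],.055,"cup");ext(np.s_[235:265,193:222],.010,"disc")
E
```

```text
bot [ 0.5288 -0.0557] 89.94
top [ 0.7111 -0.1484] 89.96
lef [0.6299 0.2251] 0.02
rig [ 0.5977 -0.2961] 0.1
{'botlef': array([0.5291, 0.2251], dtype=float32), 'botrig': array([ 0.5286, -0.2962], dtype=float32), 'toplef': array([0.7113, 0.2252], dtype=float32), 'toprig': array([ 0.711 , -0.2959], dtype=float32)}
len 0.52132636 0.18217123
yaw -0.050169118 origin [ 0.5900064  -0.03544237]
blk bot [-0.0475 -0.065 ]
lef [-0.0019 -0.0189]
rig [-0.0027 -0.1109]
cup [342.4375 235.1875] [364.0625 254.4375] [ 0.4081 -0.2351  0.055 ] [ 0.4616 -0.1748  0.055 ]
disc [197.9375 239.5625] [216.3125 258.1875] [0.3992 0.1859 0.01  ] [0.4535 0.24   0.01  ]
```

```bash
cat >> h.py <<'E'
from scipy.spatial.transform import Rotation as Ro
def goto(s,targets):
    """targets: (x,y,z,jawangle) -> tool-frame rows from measured pose"""
    R0=Ro.from_rotvec(s["orientation"]).as_matrix();p0=np.array(s["tool_pos"])
    for x,y,z,a in targets:
        best=None
        for k in(0,np.pi,-np.pi):
            b=a+k; Y=np.array([np.cos(b),np.sin(b),0]);Z=np.array([0,0,-1.]);X=np.cross(Y,Z)
            r=Ro.from_matrix(R0.T@np.c_[X,Y,Z]).as_rotvec()
            if best is None or np.linalg.norm(r)<np.linalg.norm(best)-1e-3: best=r
        d=R0.T@(np.array([x,y,z])-p0)
        print("t=%.2f"%s["t"],d.round(4).tolist(),best.round(3).tolist())
E
python3 - <<'E'
from h import *
im,K,T=load("pics/scene0.npz");im2,K2,T2=load("pics/top0.npz")
big=np.ascontiguousarray(im[:,:,::-1]);f=5;x0,y0,w,h=175,160,160,120
big=cv2.resize(big[y0:y0+h,x0:x0+w],None,fx=f,fy=f,interpolation=cv2.INTER_CUBIC)
def circ(img,K,T,c,z,r,x0,y0,col):
    a=np.linspace(0,2*np.pi,60);P=np.c_[c[0]+r*np.cos(a),c[1]+r*np.sin(a),np.full(60,z)]
    p=((proj(K,T,P)-[x0,y0]+.5)*f-.5).round().astype(int); cv2.polylines(img,[p],True,col,1)
circ(big,K,T,(.4349,-.2087),.055,.026,x0,y0,(0,0,255));circ(big,K,T,(.4349,-.2087),0,.026,x0,y0,(0,255,255))
circ(big,K,T,(.590,-.1003),.055,.028,x0,y0,(0,0,255))
cv2.imwrite("pics/s_ov.png",big)
x1,y1=235,140;b2=cv2.resize(np.ascontiguousarray(im2[:,:,::-1])[y1:y1+115,x1:x1+150],None,fx=f,fy=f,interpolation=cv2.INTER_CUBIC)
circ(b2,K2,T2,(.4349,-.2087),.055,.026,x1,y1,(0,0,255));circ(b2,K2,T2,(.590,-.1003),.055,.028,x1,y1,(0,0,255))
cv2.imwrite("pics/t_ov.png",b2)
cv2.imwrite("pics/foot_t.png",cv2.resize(im2[140:200,235:275,::-1],None,fx=10,fy=10,interpolation=cv2.INTER_CUBIC))
cv2.imwrite("pics/foot_s.png",cv2.resize(im[210:285,270:310,::-1],None,fx=8,fy=8,interpolation=cv2.INTER_CUBIC))
E
```

```text
(no output)
```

View pics/s_ov.png

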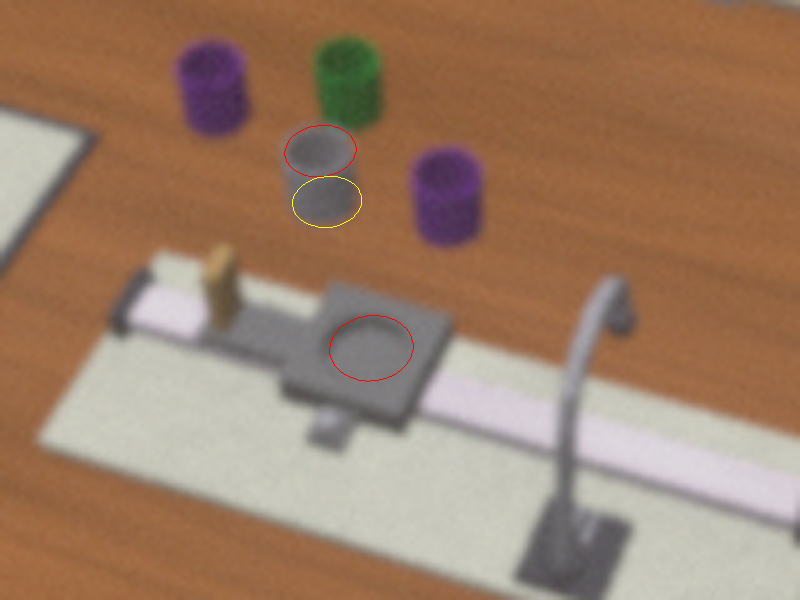

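View pics/t_ov.png

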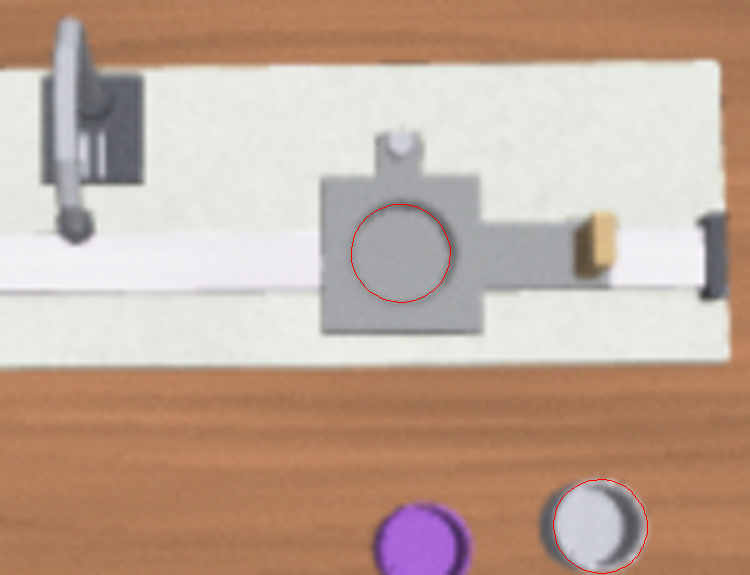

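View pics/foot_t.png

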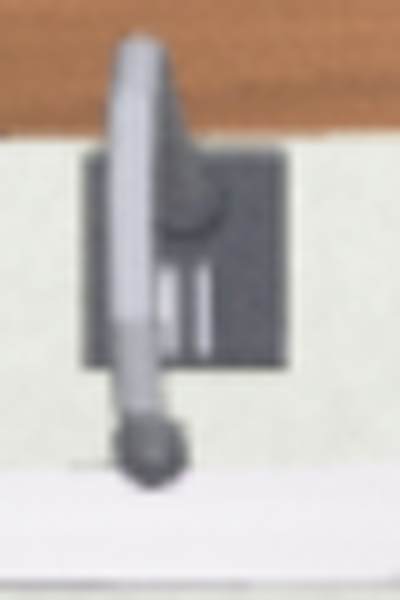

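View pics/foot_s.png

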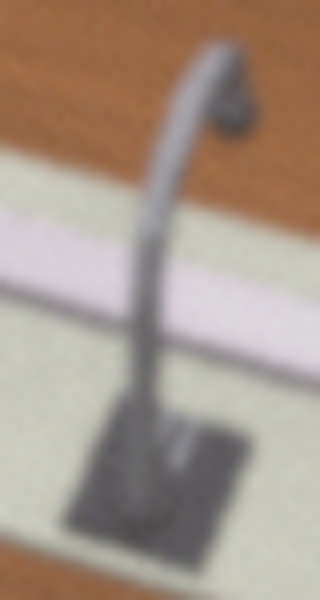

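The projected circles for the cup and seat match both views to about 1 px. In the top view the ridges are at u≈251.4 and 255, so the notch is at u≈253.1.

```bash
python3 - <<'E'
from h import *
from plant import robot
im,K,T=load("pics/top0.npz")
for z in(.015,.02,.03):print(ray(K,T,[(253.1,170.5)],z).round(4))
# block/lug ball check & handle top
print("handle top",ray(K,T,[(235+603/5-.5,140+225/5)],.101).round(4), "ball lug",ray(K,T,[(235+401/5-.5,140+143/5)],.04).round(4))
s=robot.read_state()
goto(s,[(.42,.25,.24,.3),(.435,-.209,.15,-.785)])
E
```

```text
[[0.657  0.0771 0.015 ]]
[[0.6559 0.0768 0.02  ]]
[[0.6539 0.0761 0.03  ]]
handle top [[ 0.596  -0.2056  0.101 ]] ball lug [[ 0.6553 -0.103   0.04  ]]
t=0.10 [-0.3228, -0.2324, -0.008] [-0.002, 0.001, 0.958]
t=0.10 [-0.4783, -0.6644, 0.0828] [-0.001, -0.001, -1.099]
```

Call:
jog_arm(steps=[[0.25, -0.32, -0.23, 0, 0, 0, 0.96], [0.25, -0.32, -0.23, 0, 0, 0, 0.96], [0.25, -0.32, -0.23, 0, 0, 0, 0.96], [0.25, -0.32, -0.23, 0, 0, 0, 0.96], [0.25, -0.32, -0.23, 0, 0, 0, 0.96]], force=20)

```text
t: 0.72
tool_pos: [0.3703, 0.3173, 0.2319]
orientation: [1.846, 2.542, -0.003]
force: [1.6, 0.2, -0.7]
opening: 0.0702
```

```bash
cat > g.py <<'E'
import sys
from h import *
from plant import robot
s=robot.read_state();print("p",np.round(s["tool_pos"],4),"F",np.round(s["force"],2),"open",round(s["opening"],4),"q",np.round(s["q"],2))
goto(s,eval(sys.argv[1]))
E
python3 g.py "[(.43,.05,.2,-.25),(.435,-.209,.12,-.785)]"
```

```text
p [0.3703 0.3173 0.2319] F [ 1.56  0.23 -0.69] open 0.0702 q [ 0.6  -0.18  1.79 -0.    1.53  0.29]
t=0.72 [-0.2726, -0.0259, 0.0323] [-0.001, 0.002, 0.565]
t=0.72 [-0.5203, -0.1012, 0.1127] [-0.0, 0.002, 1.1]
```

Call:
jog_arm(steps=[[0.25, -0.27, -0.025, 0.03, 0, 0, 0.56], [0.25, -0.27, -0.025, 0.03, 0, 0, 0.56], [0.25, -0.27, -0.025, 0.03, 0, 0, 0.56], [0.25, -0.52, -0.101, 0.11, 0, 0, 1.1], [0.25, -0.52, -0.101, 0.11, 0, 0, 1.1]])

```text
t: 1.35
tool_pos: [0.4191, 0.0146, 0.1802]
orientation: [2.794, 1.433, -0.002]
force: [0.5, -0.2, -0.1]
opening: 0.07
```

```bash
python3 g.py "[(.435,-.209,.1,-.785)]"
```

```text
p [0.4191 0.0146 0.1802] F [ 0.51 -0.18 -0.08] open 0.07 q [-0.09 -0.35  2.03 -0.    1.46  0.54]
t=1.35 [-0.1722, 0.1434, 0.0805] [0.001, 0.001, 0.162]
```

Call:
jog_arm(steps=[[0.25, -0.172, 0.143, 0.08, 0, 0, 0.16], [0.25, -0.172, 0.143, 0.08, 0, 0, 0.16], [0.25, -0.172, 0.143, 0.08, 0, 0, 0.16], [0.25, -0.172, 0.143, 0.08, 0, 0, 0.16], [0.25, -0.172, 0.143, 0.08, 0, 0, 0.16]])

```text
t: 1.98
tool_pos: [0.4332, -0.2108, 0.0985]
orientation: [-2.903, -1.199, 0.005]
force: [0.2, -0.1, 0.5]
opening: 0.0698
```

```bash
python3 g.py "[(.435,-.209,.1,-.785),(.435,-.209,.037,-.785)]"
```

```text
p [ 0.4332 -0.2108  0.0985] F [ 0.19 -0.14  0.5 ] open 0.0698 q [-0.56 -0.08  1.95 -0.    1.27  0.23]
t=1.98 [0.0026, -0.0, -0.0015] [-0.002, 0.003, -0.002]
t=1.98 [0.0027, 0.0001, 0.0615] [-0.002, 0.003, -0.002]
```

Call:
jog_arm(steps=[[0.25, 0.003, 0, 0.031, 0, 0, 0], [0.25, 0.003, 0, 0.062, 0, 0, 0], [0.25, 0.003, 0, 0.062, 0, 0, 0]])

```text
t: 2.35
tool_pos: [0.433, -0.2065, 0.0342]
orientation: [-2.898, -1.198, 0.01]
force: [-0.9, -0.5, 0.2]
opening: 0.0698
```

```bash
python3 g.py "[(.435,-.209,.037,-.785)]"; python3 - <<'E'
from h import *
from plant import robot
c=robot.read_camera("top");cv2.imwrite("pics/a1.png",cv2.resize(c["image"][215:295,300:420,::-1],None,fx=6,fy=6,interpolation=cv2.INTER_CUBIC))
E
```

```text
p [ 0.433  -0.2065  0.0342] F [-0.89 -0.49  0.23] open 0.0698 q [-0.55  0.01  1.99 -0.    1.14  0.24]
t=2.35 [-0.0003, 0.0031, -0.0028] [-0.008, 0.004, -0.002]
```

View pics/a1.png

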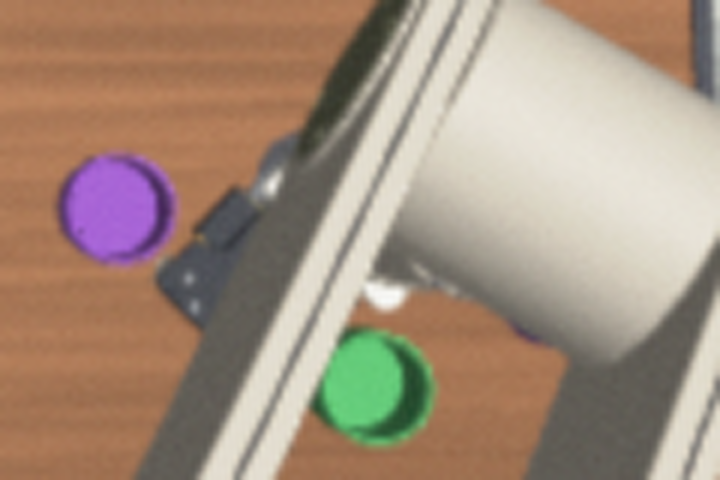

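The arm hides the cup in the top view; both look-alikes are still in place. Closing now.

Call:
jog_arm(steps=[[0.6, 0, 0.002, -0.003, 0, 0, 0], [0.6, 0, 0.002, -0.003, 0, 0, 0], [0.6, 0, 0.002, -0.003, 0, 0, 0], [0.6, 0, 0.002, -0.003, 0, 0, 0]], force=20)

```text
t: 2.9
tool_pos: [0.437, -0.2094, 0.0409]
orientation: [-2.902, -1.2, 0.004]
force: [-1.2, 1.0, 7.4]
opening: 0.0525
```

```bash
python3 g.py "[(.435,-.209,.037,-.785),(.435,-.209,.12,-.785)]"
```

```text
p [ 0.437  -0.2094  0.0409] F [-1.24  0.96  7.43] open 0.0525 q [-0.55  0.01  1.98 -0.    1.15  0.24]
t=2.90 [-0.0012, -0.0017, 0.0039] [-0.002, 0.002, -0.001]
t=2.90 [-0.0014, -0.0019, -0.0791] [-0.002, 0.002, -0.001]
```

Call:
jog_arm(steps=[[0.6, 0, 0, -0.04, 0, 0, 0], [0.6, 0, 0, -0.08, 0, 0, 0], [0.6, 0, 0, -0.09, 0, 0, 0], [0.6, 0, 0, -0.09, 0, 0, 0]])

```text
t: 3.4
tool_pos: [0.4377, -0.2096, 0.1312]
orientation: [-2.903, -1.201, 0.003]
force: [-0.0, 0.4, -1.5]
opening: 0.0528
```

```bash
python3 g.py "[(.590,-.101,.15,-.785)]"
```

```text
p [ 0.4377 -0.2096  0.1312] F [-0.02  0.44 -1.53] open 0.0528 q [-0.55 -0.11  1.92 -0.    1.33  0.24]
t=3.40 [0.1845, 0.0307, -0.0192] [-0.001, 0.002, -0.001]
```

Call:
jog_arm(steps=[[0.6, 0.184, 0.031, -0.02, 0, 0, 0], [0.6, 0.184, 0.031, -0.02, 0, 0, 0], [0.6, 0.184, 0.031, -0.02, 0, 0, 0], [0.6, 0.184, 0.031, -0.02, 0, 0, 0], [0.6, 0.184, 0.031, -0.02, 0, 0, 0]])

```text
t: 4.03
tool_pos: [0.5884, -0.1012, 0.1482]
orientation: [-2.901, -1.201, 0.009]
force: [-0.9, 0.5, -1.2]
opening: 0.0525
```

```bash
python3 g.py "[(.590,-.101,.15,-.785),(.590,-.101,.115,-.785)]"; python3 - <<'E'
from h import *
from plant import robot
for n in("scene","top"):
    c=robot.read_camera(n);np.savez(f"pics/b_{n}.npz",**c)
    x0,y0=(195,180) if n=="scene" else (270,140)
    cv2.imwrite(f"pics/b_{n}.png",cv2.resize(c["image"][y0:y0+100,x0:x0+120,::-1],None,fx=5,fy=5,interpolation=cv2.INTER_CUBIC))
E
```

```text
p [ 0.5884 -0.1012  0.1482] F [-0.89  0.49 -1.24] open 0.0525 q [-0.26  0.18  1.59 -0.    1.38  0.53]
t=4.03 [0.0012, 0.001, -0.0018] [-0.004, 0.004, -0.001]
t=4.03 [0.0014, 0.0011, 0.0332] [-0.004, 0.004, -0.001]
```

View pics/b_scene.png

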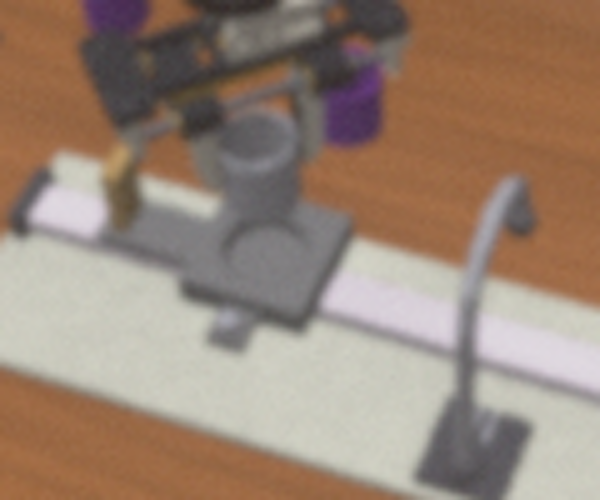

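View pics/b_top.png

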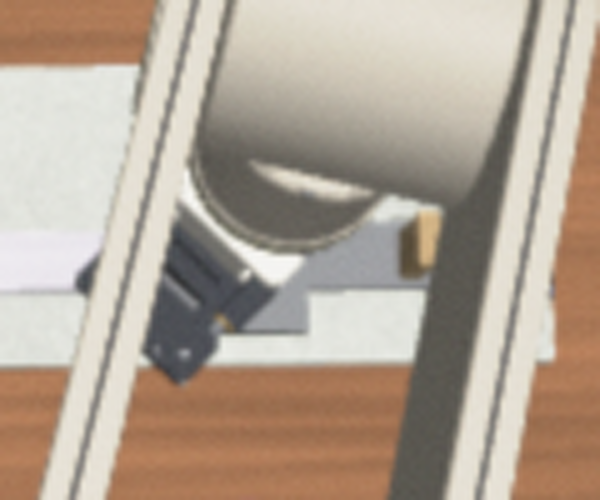

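```bash
python3 - <<'E'
from h import *
im,K,T=load("pics/b_scene.npz")
f=lambda x,y:(195+(x+.5)/5-.5,180+(y+.5)/5-.5)
print("rim",ray(K,T,[f(256,137)],.1622).round(4),"hole",ray(K,T,[f(266,254)],.055).round(4))
print("block corners",ray(K,T,[f(352,215),f(305,318),f(183,278)],.055).round(4))
P=proj(K,T,[(.5884,-.1012,.162),(.590,-.101,.055)]);print(((P-[195,180]+.5)*5-.5).round(1))
E
```

```text
rim [[ 0.5864 -0.1039  0.1622]] hole [[ 0.5964 -0.1011  0.055 ]]
block corners [[ 0.5451 -0.0597  0.055 ]
 [ 0.6361 -0.0558  0.055 ]
 [ 0.634  -0.1447  0.055 ]]
[[258.6 140.5]
 [270.  247.1]]
```

Call:
jog_arm(steps=[[0.6, 0.002, 0.002, 0.025, 0, 0, 0], [0.6, 0.002, 0.002, 0.045, 0, 0, 0], [0.6, 0.002, 0.002, 0.046, 0, 0, 0], [0.6, 0.002, 0.002, 0.046, 0, 0, 0]])

```text
t: 4.62
tool_pos: [0.5909, -0.1025, 0.1037]
orientation: [-2.903, -1.198, 0.006]
force: [0.3, -0.1, -1.0]
opening: 0.0523
```

```bash
python3 g.py "[(.590,-.1015,.1,-.785),(.590,-.1015,.083,-.785)]"; python3 - <<'E'
from h import *
from plant import robot
for n in("scene",):
    c=robot.read_camera(n);np.savez(f"pics/c_{n}.npz",**c)
    x0,y0=(215,190)
    cv2.imwrite(f"pics/c_{n}.png",cv2.resize(c["image"][y0:y0+60,x0:x0+70,::-1],None,fx=10,fy=10,interpolation=cv2.INTER_CUBIC))
E
```

```text
p [ 0.5909 -0.1025  0.1037] F [ 0.3  -0.05 -1.  ] open 0.0523 q [-0.26  0.23  1.62 -0.    1.3   0.53]
t=4.62 [0.0001, -0.0013, 0.0037] [-0.003, 0.003, -0.003]
t=4.62 [0.0001, -0.0013, 0.0207] [-0.003, 0.003, -0.003]
```

View pics/c_scene.png

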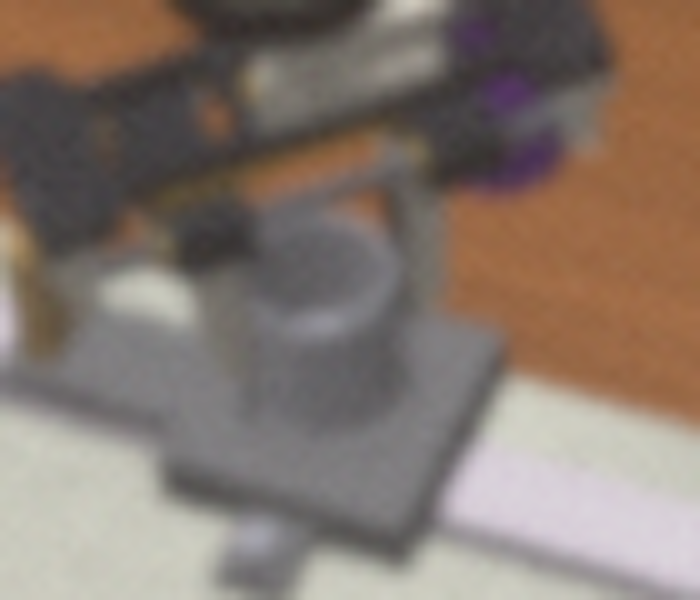

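```bash
python3 - <<'E'
from h import *
im,K,T=load("pics/c_scene.npz")
a=np.linspace(0,2*np.pi,90)
for c,z,r in(((.590,-.1015),.0627,.026),((.590,-.1015),.055,.028),((.590,-.1015),.1177,.026)):
    p=(proj(K,T,np.c_[c[0]+r*np.cos(a),c[1]+r*np.sin(a),np.full(90,z)])-[215,190]+.5)*10-.5
    print(p.min(0).round(),p.max(0).round())
p=(proj(K,T,[(.545,-.0565,.055),(.635,-.0565,.055),(.635,-.1465,.055)])-[215,190]+.5)*10-.5;print(p.round())
E
```

```text
[260. 320.] [415. 442.]
[256. 330.] [422. 461.]
[245. 214.] [406. 337.]
[[513. 333.]
 [410. 533.]
 [160. 457.]]
```

Call:
jog_arm(steps=[[0.6, 0, -0.001, 0.008, 0, 0, 0], [0.6, 0, -0.001, 0.012, 0, 0, 0], [0.6, 0, -0.001, 0.014, 0, 0, 0]])

```text
t: 5.05
tool_pos: [0.5904, -0.1017, 0.0899]
orientation: [-2.903, -1.199, 0.005]
force: [0.1, 0.6, -0.7]
opening: 0.0526
```

```bash
python3 g.py "[(.590,-.101,.083,-.785)]"
```

```text
p [ 0.5904 -0.1017  0.0899] F [ 0.09  0.65 -0.73] open 0.0526 q [-0.26  0.24  1.63 -0.    1.27  0.53]
t=5.05 [0.0002, -0.0008, 0.0069] [-0.002, 0.003, -0.003]
```

Call:
jog_arm(steps=[[0.6, 0, 0, 0.003, 0, 0, 0], [0.6, 0, 0, 0.006, 0, 0, 0], [0.6, 0, 0, 0.007, 0, 0, 0]])

```text
t: 5.42
tool_pos: [0.5903, -0.1016, 0.0826]
orientation: [-2.903, -1.199, 0.006]
force: [-0.0, -0.2, -1.5]
opening: 0.0527
```

```bash
python3 g.py "[(.590,-.101,.083,-.785)]"
```

```text
p [ 0.5903 -0.1016  0.0826] F [-0.05 -0.16 -1.53] open 0.0527 q [-0.26  0.25  1.64 -0.    1.26  0.53]
t=5.42 [0.0002, -0.0007, -0.0004] [-0.002, 0.003, -0.003]
```

Call:
jog_arm(steps=[[0.6, 0, 0, 0.001, 0, 0, 0], [0.6, 0, 0, 0.003, 0, 0, 0], [0.6, 0, 0, 0.003, 0, 0, 0]])

```text
t: 5.8
tool_pos: [0.5905, -0.1019, 0.0819]
orientation: [-2.903, -1.199, 0.006]
force: [-8.1, 0.2, 15.3]
opening: 0.0524
```

```bash
python3 g.py "[(.590,-.101,.083,-.785)]"
```

```text
p [ 0.5905 -0.1019  0.0819] F [-8.08  0.17 15.34] open 0.0524 q [-0.26  0.25  1.64 -0.    1.26  0.53]
t=5.80 [0.0003, -0.001, -0.0011] [-0.002, 0.003, -0.003]
```

Contact is at TCP 0.082. With the 0.041 grasp height that is exactly the seat floor, so I'm releasing.

Call:
jog_arm(steps=[[0.25, 0, 0, -0.001, 0, 0, 0], [0.25, 0, 0, -0.001, 0, 0, 0], [0.25, 0, 0, -0.001, 0, 0, 0], [0.25, 0, 0, -0.04, 0, 0, 0], [0.25, 0, 0, -0.1, 0, 0, 0]])

```text
t: 6.42
tool_pos: [0.5888, -0.1012, 0.1797]
orientation: [-2.9, -1.197, 0.013]
force: [1.2, -0.2, -0.6]
opening: 0.07
```

```bash
python3 g.py "[(.45,.05,.18,0),(.426,.213,.1,.3)]"
```

```text
p [ 0.5888 -0.1012  0.1797] F [ 1.25 -0.17 -0.63] open 0.07 q [-0.25  0.16  1.55 -0.    1.44  0.53]
t=6.42 [0.0083, -0.2051, 0.0011] [-0.009, 0.003, -0.788]
t=6.42 [0.1068, -0.337, 0.0815] [-0.01, 0.002, -1.088]
```

Call:
jog_arm(steps=[[0.4, 0.05, -0.17, -0.02, 0, 0, -0.6], [0.4, 0.05, -0.17, -0.02, 0, 0, -0.6], [0.4, 0.05, -0.17, -0.02, 0, 0, -0.6], [0.4, 0.107, -0.337, 0.08, 0, 0, -1.088], [0.4, 0.107, -0.337, 0.08, 0, 0, -1.088]])

```text
t: 7.05
tool_pos: [0.4557, 0.1538, 0.1393]
orientation: [-2.038, -2.383, 0.006]
force: [0.6, 0.7, -0.6]
opening: 0.0557
```

```bash
python3 g.py "[(.426,.213,.1,.3)]"; python3 - <<'E'
from h import *
from plant import robot
for n,x0,y0 in(("scene",195,170),("top",270,150)):
    c=robot.read_camera(n);np.savez(f"pics/d_{n}.npz",**c)
    cv2.imwrite(f"pics/d_{n}.png",cv2.resize(c["image"][y0:y0+100,x0:x0+120,::-1],None,fx=6,fy=6,interpolation=cv2.INTER_CUBIC))
E
```

```text
p [0.4557 0.1538 0.1393] F [ 0.56  0.75 -0.57] open 0.0557 q [ 0.22 -0.12  1.92  0.    1.36  0.06]
t=7.05 [0.063, -0.0199, 0.0396] [-0.007, -0.003, -0.144]
```

View pics/d_scene.png

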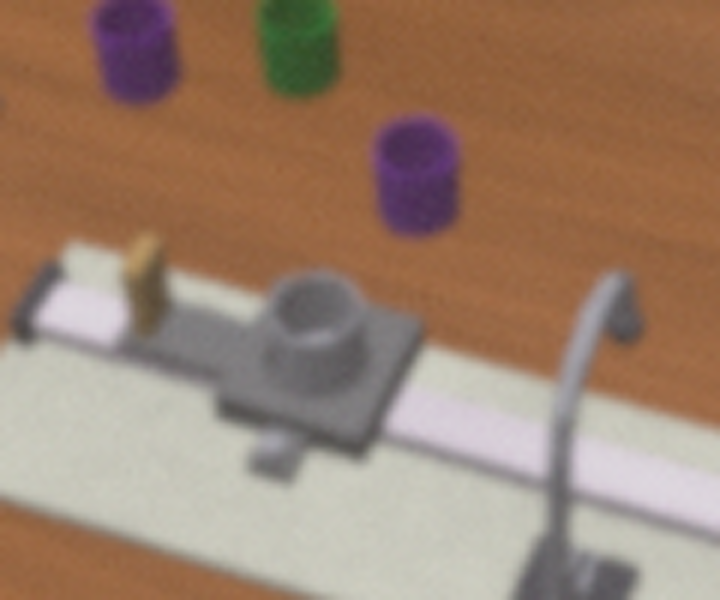

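View pics/d_top.png

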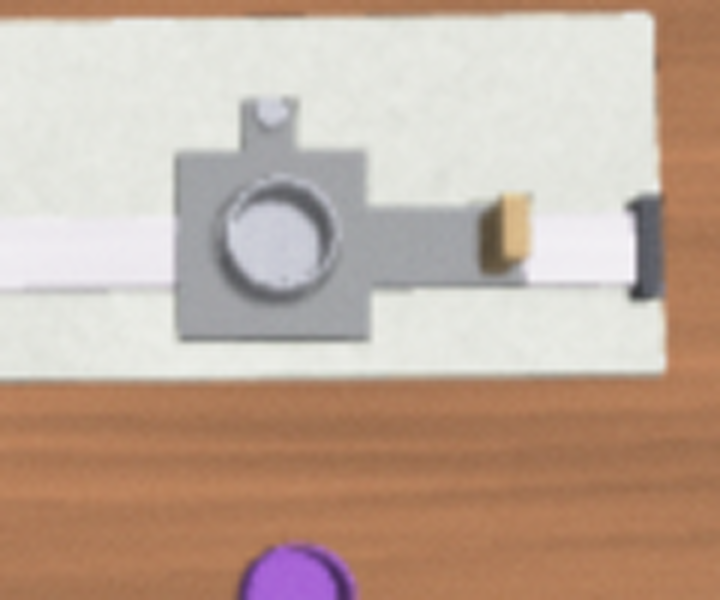

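The cup stands upright in the seat, with its rim centre at about (278,238) in the top crop. I'll measure that and then move to the disc.

```bash
python3 - <<'E'
from h import *
im,K,T=load("pics/d_top.npz")
print(ray(K,T,[(315.9,189.25)],.096).round(4))
im,K,T=load("pics/d_scene.npz")
print(ray(K,T,[(195+(319.5)/6-.5,170+(310)/6-.5)],.096).round(4))
E
```

```text
[[ 0.5863 -0.0998  0.096 ]]
[[ 0.5894 -0.1011  0.096 ]]
```

Call:
jog_arm(steps=[[0.4, 0.063, -0.02, 0.02, -0.007, -0.003, -0.144], [0.4, 0.063, -0.02, 0.06, -0.007, -0.003, -0.144], [0.4, 0.063, -0.02, 0.06, -0.007, -0.003, -0.144]])

```text
t: 7.52
tool_pos: [0.4177, 0.2138, 0.073]
orientation: [-1.854, -2.524, 0.018]
force: [-0.3, -0.1, 0.5]
opening: 0.0559
```

```bash
python3 g.py "[(.4264,.213,.028,.3)]"; python3 - <<'E'
from h import *
from plant import robot
for n,x0,y0 in(("scene",300,180),("top",170,210)):
    c=robot.read_camera(n);np.savez(f"pics/e_{n}.npz",**c)
    cv2.imwrite(f"pics/e_{n}.png",cv2.resize(c["image"][y0:y0+80,x0:x0+100,::-1],None,fx=7,fy=7,interpolation=cv2.INTER_CUBIC))
E
```

```text
p [0.4177 0.2138 0.073 ] F [-0.34 -0.08  0.47] open 0.0559 q [ 0.36 -0.07  1.99  0.    1.23  0.06]
t=7.53 [-0.0034, 0.0088, 0.0449] [-0.016, -0.001, 0.004]
```

View pics/e_scene.png

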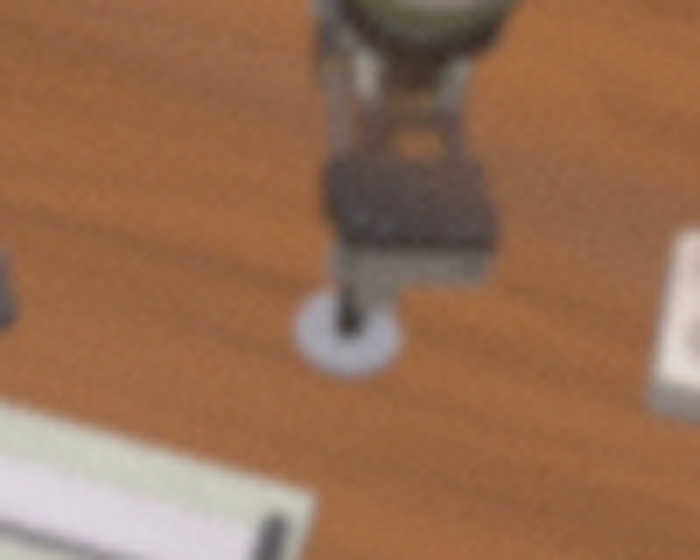

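View pics/e_top.png

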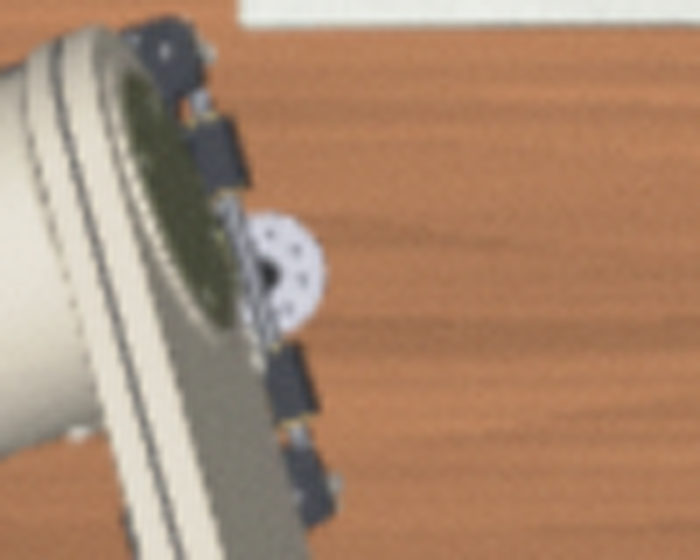

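```bash
python3 - <<'E'
from h import *
im,K,T=load("pics/e_scene.npz")
print(ray(K,T,[(349.3,227.1)],.010).round(4))
E
```

```text
[[0.4279 0.211  0.01  ]]
```

Call:
jog_arm(steps=[[0.4, -0.0034, 0.0088, 0.01, -0.016, 0, 0], [0.4, -0.0034, 0.0088, 0.01, -0.016, 0, 0]])

```text
t: 7.88
tool_pos: [0.432, 0.2127, 0.0673]
orientation: [1.862, 2.526, 0.013]
force: [-0.4, 0.0, 0.7]
opening: 0.0556
```

```bash
python3 g.py "[(.4264,.213,.028,.3)]"
```

```text
p [0.432  0.2127 0.0673] F [-0.41  0.03  0.66] open 0.0556 q [ 0.35 -0.05  1.99  0.    1.2   0.05]
t=7.88 [0.0019, -0.0056, 0.0393] [0.009, -0.001, 0.0]
```

Call:
jog_arm(steps=[[0.4, 0.002, -0.005, 0.01, 0.009, 0, 0], [0.4, 0.002, -0.005, 0.01, 0.009, 0, 0], [0.4, 0.002, -0.005, 0.01, 0.009, 0, 0]])

```text
t: 8.25
tool_pos: [0.4265, 0.2131, 0.0571]
orientation: [-1.863, -2.528, -0.0]
force: [0.2, -0.4, 0.2]
opening: 0.0554
```

```bash
python3 g.py "[(.427,.2122,.028,.3)]"
```

```text
p [0.4265 0.2131 0.0571] F [ 0.22 -0.45  0.15] open 0.0554 q [ 0.35 -0.04  2.    0.    1.18  0.05]
t=8.25 [-0.001, 0.0002, 0.0291] [-0.001, -0.001, 0.0]
```

Now on target, so I'll descend, then close.

Call:
jog_arm(steps=[[0.4, -0.001, 0, 0.015, 0, 0, 0], [0.4, -0.001, 0, 0.028, 0, 0, 0], [0.4, -0.001, 0, 0.029, 0, 0, 0], [0.4, -0.001, 0, 0.029, 0, 0, 0]], force=15)

```text
t: 8.75
tool_pos: [0.4266, 0.2121, 0.0278]
orientation: [-1.863, -2.527, 0.0]
force: [-0.0, -0.6, 0.0]
opening: 0.0558
```

Call:
jog_arm(steps=[[0.95, 0, 0, 0, 0, 0, 0], [0.95, 0, 0, 0, 0, 0, 0], [0.95, 0, 0, 0, 0, 0, 0], [0.95, 0, 0, 0, 0, 0, 0]])

```text
t: 9.25
tool_pos: [0.4266, 0.2121, 0.0279]
orientation: [-1.863, -2.528, 0.0]
force: [0.4, -0.7, 0.4]
opening: 0.0202
```

```bash
python3 g.py "[(.427,.2122,.028,.3),(.427,.2122,.16,.3)]"
```

```text
p [0.4266 0.2121 0.0279] F [ 0.37 -0.67  0.35] open 0.0202 q [0.35 0.01 2.01 0.   1.12 0.05]
t=9.25 [-0.0, 0.0004, -0.0001] [-0.001, -0.001, 0.001]
t=9.25 [0.0001, 0.0002, -0.1321] [-0.001, -0.001, 0.001]
```

Call:
jog_arm(steps=[[0.95, 0, 0, 0, 0, 0, 0], [0.95, 0, 0, -0.01, 0, 0, 0], [0.95, 0, 0, -0.06, 0, 0, 0], [0.95, 0, 0, -0.12, 0, 0, 0], [0.95, 0, 0, -0.152, 0, 0, 0]])

```text
t: 9.88
tool_pos: [0.4282, 0.2125, 0.1844]
orientation: [1.863, 2.528, 0.007]
force: [0.5, -0.2, -1.1]
opening: 0.0155
```

```bash
python3 g.py "[(.50,.05,.18,.0),(.588,-.1005,.18,0)]"; python3 - <<'E'
from h import *
from plant import robot
for n,x0,y0 in(("scene",300,140),):
    c=robot.read_camera(n)
    cv2.imwrite(f"pics/f_{n}.png",cv2.resize(c["image"][y0:y0+120,x0:x0+120,::-1],None,fx=5,fy=5,interpolation=cv2.INTER_CUBIC))
E
```

```text
p [0.4282 0.2125 0.1844] F [ 0.46 -0.25 -1.07] open 0.0155 q [ 0.35 -0.18  1.88  0.    1.44  0.05]
t=9.88 [-0.1765, 0.0205, 0.0042] [0.004, -0.002, 0.301]
t=9.88 [-0.3463, 0.06, 0.0041] [0.004, -0.002, 0.301]
```

View pics/f_scene.png

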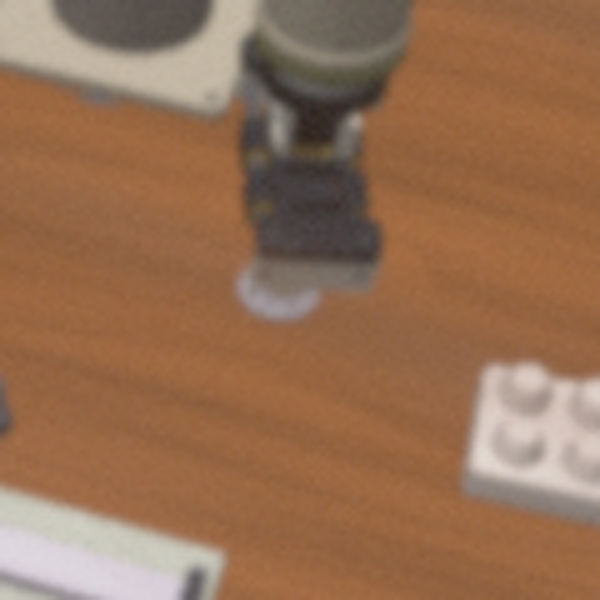

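Call:
jog_arm(steps=[[0.95, -0.18, -0.02, 0.004, 0, 0, 0.3], [0.95, -0.18, -0.02, 0.004, 0, 0, 0.3], [0.95, -0.18, -0.02, 0.004, 0, 0, 0.3], [0.95, -0.346, 0.06, 0.004, 0, 0, 0.3], [0.95, -0.346, 0.06, 0.004, 0, 0, 0.3]])

```text
t: 10.55
tool_pos: [0.5502, -0.0581, 0.1848]
orientation: [2.219, 2.219, 0.015]
force: [-0.6, 1.1, -0.3]
opening: 0.0157
```

```bash
python3 g.py "[(.59,-.1012,.18,0)]"
```

```text
p [ 0.5502 -0.0581  0.1848] F [-0.56  1.1  -0.3 ] open 0.0157 q [-0.2   0.02  1.69  0.01  1.42 -0.2 ]
t=10.55 [-0.0431, 0.0398, 0.0049] [0.009, -0.004, 0.0]
```

Call:
jog_arm(steps=[[0.95, -0.043, 0.04, 0.015, 0.009, -0.004, 0], [0.95, -0.043, 0.04, 0.025, 0.009, -0.004, 0], [0.95, -0.043, 0.04, 0.035, 0.009, -0.004, 0], [0.95, -0.043, 0.04, 0.035, 0.009, -0.004, 0]])

```text
t: 11.05
tool_pos: [0.5895, -0.0997, 0.1496]
orientation: [-2.219, -2.222, 0.0]
force: [-0.8, 0.1, -0.3]
opening: 0.0157
```

```bash
python3 g.py "[(.59,-.1012,.118,0)]"; python3 - <<'E'
from h import *
from plant import robot
for n,x0,y0 in(("scene",195,170),):
    c=robot.read_camera(n)
    cv2.imwrite(f"pics/g_{n}.png",cv2.resize(c["image"][y0:y0+90,x0:x0+90,::-1],None,fx=7,fy=7,interpolation=cv2.INTER_CUBIC)[:600])
E
```

```text
p [ 0.5895 -0.0997  0.1496] F [-0.76  0.12 -0.31] open 0.0157 q [-0.25  0.18  1.59  0.    1.38 -0.25]
t=11.05 [-0.0015, 0.0006, 0.0316] [-0.001, -0.001, 0.001]
```

View pics/g_scene.png

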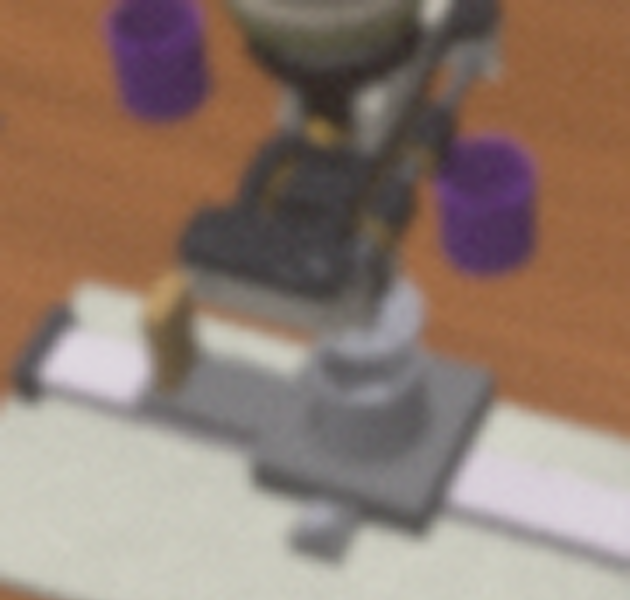

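Call:
jog_arm(steps=[[0.95, -0.001, 0.0, 0.015, 0, 0, 0], [0.95, -0.001, 0.0, 0.022, 0, 0, 0], [0.95, -0.001, 0.0, 0.026, 0, 0, 0], [0.95, -0.001, 0.0, 0.028, 0, 0, 0]])

```text
t: 11.6
tool_pos: [0.5898, -0.1007, 0.1222]
orientation: [-2.22, -2.223, -0.001]
force: [0.8, 0.4, -0.8]
opening: 0.0155
```

```bash
python3 g.py "[(.59,-.1012,.118,0)]"
```

```text
p [ 0.5898 -0.1007  0.1222] F [ 0.78  0.4  -0.83] open 0.0155 q [-0.26  0.2   1.61  0.    1.33 -0.26]
t=11.60 [-0.0005, 0.0002, 0.0042] [0.0, -0.0, 0.001]
```

Call:
jog_arm(steps=[[0.95, 0, 0.0, 0.002, 0, 0, 0], [0.95, 0, 0.0, 0.004, 0, 0, 0], [0.95, 0, 0.0, 0.005, 0, 0, 0], [0.95, 0, 0.0, 0.005, 0, 0, 0]])

```text
t: 12.1
tool_pos: [0.5901, -0.1008, 0.1179]
orientation: [2.22, 2.223, 0.001]
force: [-2.5, 1.5, 4.9]
opening: 0.0156
```

```bash
python3 g.py "[(.59,-.1012,.118,0)]"
```

```text
p [ 0.5901 -0.1008  0.1179] F [-2.48  1.48  4.95] open 0.0156 q [-0.26  0.21  1.62  0.    1.32 -0.26]
t=12.10 [-0.0004, -0.0001, -0.0001] [0.001, -0.0, 0.001]
```

Contact at TCP 0.118, as expected for the rim. Releasing, then rising straight up.

Call:
jog_arm(steps=[[0.6, 0, 0, 0, 0, 0, 0], [0.6, 0, 0, 0, 0, 0, 0], [0.6, 0, 0, -0.002, 0, 0, 0], [0.6, 0, 0, -0.05, 0, 0, 0], [0.5, -0.02, 0, -0.08, 0, 0, 0]])

```text
t: 12.72
tool_pos: [0.5906, -0.1201, 0.2]
orientation: [2.217, 2.224, 0.003]
force: [-0.0, -0.4, 0.0]
opening: 0.0427
```

```bash
python3 g.py "[(.591,-.207,.19,0)]"
```

```text
p [ 0.5906 -0.1201  0.2   ] F [-0.03 -0.41  0.03] open 0.0427 q [-0.29  0.15  1.52  0.    1.46 -0.29]
t=12.72 [-0.0869, 0.0001, 0.01] [0.002, -0.0, 0.003]
```

Call:
jog_arm(steps=[[0.35, -0.087, 0, 0.01, 0, 0, 0], [0.35, -0.087, 0, 0.01, 0, 0, 0], [0.35, -0.087, 0, 0.01, 0, 0, 0], [0.35, -0.087, 0, 0.01, 0, 0, 0]])

```text
t: 13.22
tool_pos: [0.5908, -0.2061, 0.1895]
orientation: [2.218, 2.225, 0.003]
force: [0.3, 0.3, 0.1]
opening: 0.0603
```

```bash
python3 g.py "[(.591,-.207,.15,0)]"; python3 - <<'E'
from h import *
from plant import robot
for n,x0,y0 in(("scene",195,170),("top",270,150)):
    c=robot.read_camera(n);np.savez(f"pics/i_{n}.npz",**c)
    cv2.imwrite(f"pics/i_{n}.png",cv2.resize(c["image"][y0:y0+90,x0:x0+90,::-1],None,fx=6,fy=6,interpolation=cv2.INTER_CUBIC)[:600])
E
```

```text
p [ 0.5908 -0.2061  0.1895] F [0.33 0.25 0.08] open 0.0603 q [-0.42  0.22  1.47  0.    1.45 -0.42]
t=13.22 [-0.001, 0.0002, 0.0395] [0.001, -0.001, 0.003]
```

View pics/i_scene.png

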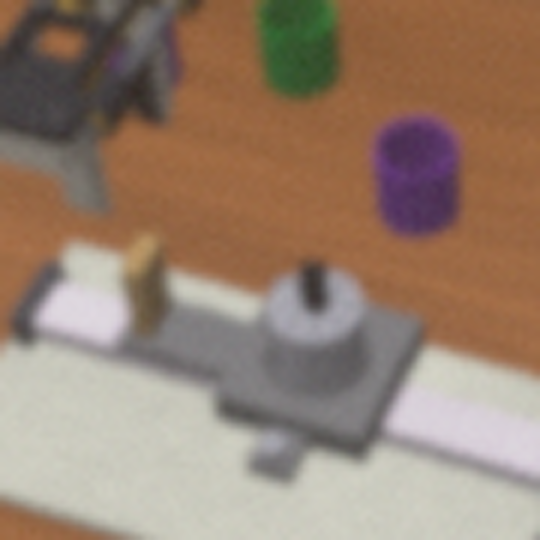

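View pics/i_top.png

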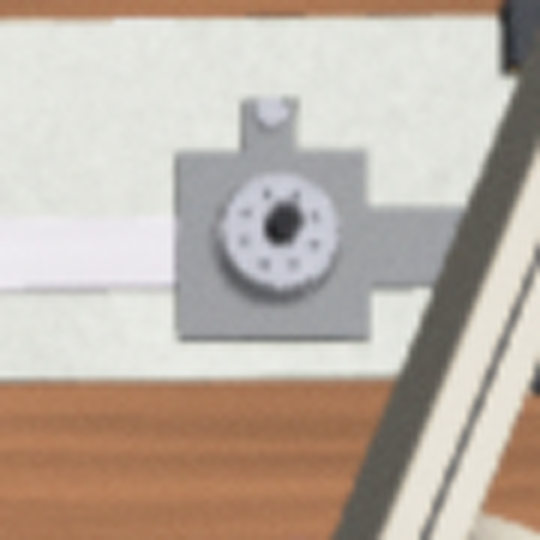

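The disc lies flat and centred on the cup (knob at (283,223) in the top crop). Now the handle.

Call:
jog_arm(steps=[[0.35, 0, 0, 0.04, 0, 0, 0], [0.35, 0, 0, 0.08, 0, 0, 0], [0.35, 0, 0, 0.108, 0, 0, 0], [0.35, 0, 0, 0.11, 0, 0, 0], [0.35, 0, 0, 0.11, 0, 0, 0]])

```text
t: 13.95
tool_pos: [0.592, -0.2052, 0.0811]
orientation: [2.214, 2.226, 0.004]
force: [0.4, 0.5, 0.4]
opening: 0.0604
```

```bash
python3 g.py "[(.591,-.206,.08,0)]"
```

```text
p [ 0.592  -0.2052  0.0811] F [0.42 0.5  0.41] open 0.0604 q [-0.42  0.31  1.56  0.    1.26 -0.42]
t=13.95 [-0.0008, -0.001, 0.0011] [0.003, -0.0, 0.005]
```

Call:
jog_arm(steps=[[0.9, 0, -0.002, 0, 0, 0, 0], [0.9, 0, -0.002, 0, 0, 0, 0], [0.9, 0, -0.002, 0, 0, 0, 0], [0.9, 0, -0.002, 0, 0, 0, 0], [0.9, 0, -0.002, 0, 0, 0, 0]], force=45)

```text
t: 14.58
tool_pos: [0.5905, -0.2054, 0.0816]
orientation: [2.214, 2.225, 0.005]
force: [3.2, -0.2, 2.3]
opening: 0.0294
```

```bash
python3 g.py "[(.59,-.05,.08,0)]"; python3 - <<'E'
from h import *
from plant import robot
for n,x0,y0 in(("scene",175,170),):
    c=robot.read_camera(n)
    cv2.imwrite(f"pics/j_{n}.png",cv2.resize(c["image"][y0:y0+90,x0:x0+110,::-1],None,fx=6,fy=6,interpolation=cv2.INTER_CUBIC)[:600])
E
```

```text
p [ 0.5905 -0.2054  0.0816] F [ 3.16 -0.2   2.31] open 0.0294 q [-0.42  0.31  1.57  0.    1.26 -0.42]
t=14.57 [0.1554, 0.0003, 0.0016] [0.004, -0.0, 0.005]
```

View pics/j_scene.png

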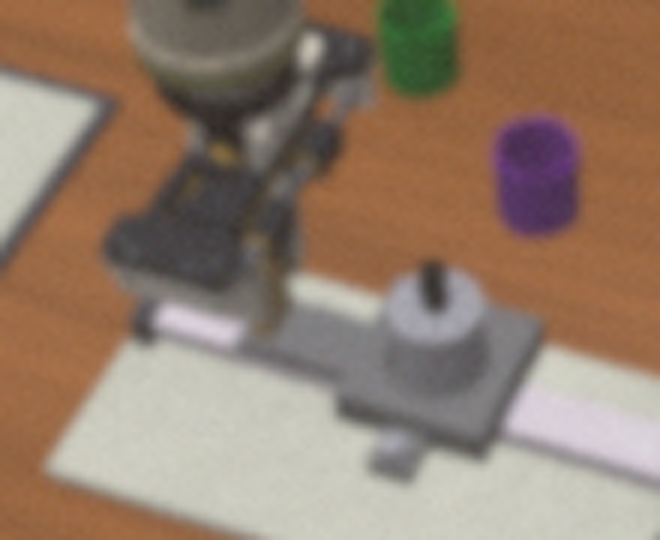

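Call:
jog_arm(steps=[[0.9, 0.005, 0, 0, 0, 0, 0], [0.9, 0.015, 0, 0, 0, 0, 0], [0.9, 0.028, 0, 0, 0, 0, 0], [0.9, 0.042, 0, 0, 0, 0, 0], [0.9, 0.056, 0, 0, 0, 0, 0]])

```text
t: 15.25
tool_pos: [0.5906, -0.1481, 0.0816]
orientation: [2.213, 2.225, 0.006]
force: [6.9, -1.9, -2.3]
opening: 0.0294
```

```bash
python3 g.py "[(.59,-.05,.0816,0)]"
```

```text
p [ 0.5906 -0.1481  0.0816] F [ 6.92 -1.87 -2.27] open 0.0294 q [-0.33  0.27  1.62  0.    1.25 -0.34]
t=15.25 [0.0981, -0.0, 0.0] [0.005, -0.0, 0.006]
```

Call:
jog_arm(steps=[[0.9, 0.013, 0.001, 0, 0, 0, 0], [0.9, 0.027, 0.0015, 0, 0, 0, 0], [0.9, 0.041, 0.0015, 0, 0, 0, 0], [0.9, 0.055, 0.0015, 0, 0, 0, 0], [0.9, 0.066, 0.0015, 0, 0, 0, 0]])

```text
t: 15.88
tool_pos: [0.5908, -0.0809, 0.0816]
orientation: [2.213, 2.227, 0.004]
force: [-3.8, -2.9, 5.3]
opening: 0.0299
```

Call:
jog_arm(steps=[[0.9, 0.007, 0, 0, 0, 0, 0], [0.9, 0.013, 0, 0, 0, 0, 0], [0.9, 0.018, 0, 0, 0, 0, 0], [0.9, 0.022, 0, 0, 0, 0, 0], [0.9, 0.022, 0, 0, 0, 0, 0]])

```text
t: 16.5
tool_pos: [0.5907, -0.0583, 0.0816]
orientation: [2.213, 2.227, 0.005]
force: [1.1, 1.8, 1.3]
opening: 0.0299
```

```bash
python3 g.py "[(.59,-.029,.0816,0)]"; python3 - <<'E'
from h import *
from plant import robot
for n,x0,y0 in(("scene",205,180),("top",235,140)):
    c=robot.read_camera(n);np.savez(f"pics/k_{n}.npz",**c)
    cv2.imwrite(f"pics/k_{n}.png",cv2.resize(c["image"][y0:y0+100,x0:x0+120,::-1],None,fx=6,fy=6,interpolation=cv2.INTER_CUBIC)[:600])
E
```

```text
p [ 0.5907 -0.0583  0.0816] F [1.08 1.85 1.32] open 0.0299 q [-0.19  0.23  1.66  0.    1.25 -0.19]
t=16.50 [0.0293, -0.0005, -0.0] [0.003, -0.001, 0.006]
```

View pics/k_scene.png

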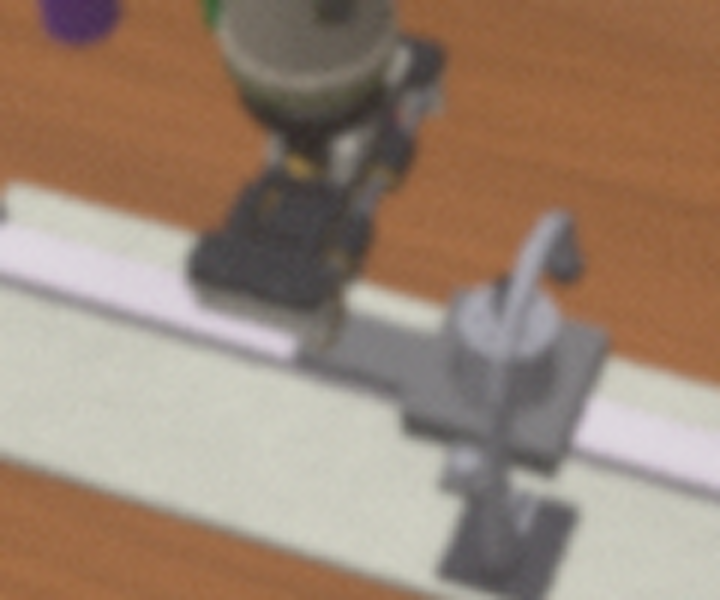

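View pics/k_top.png

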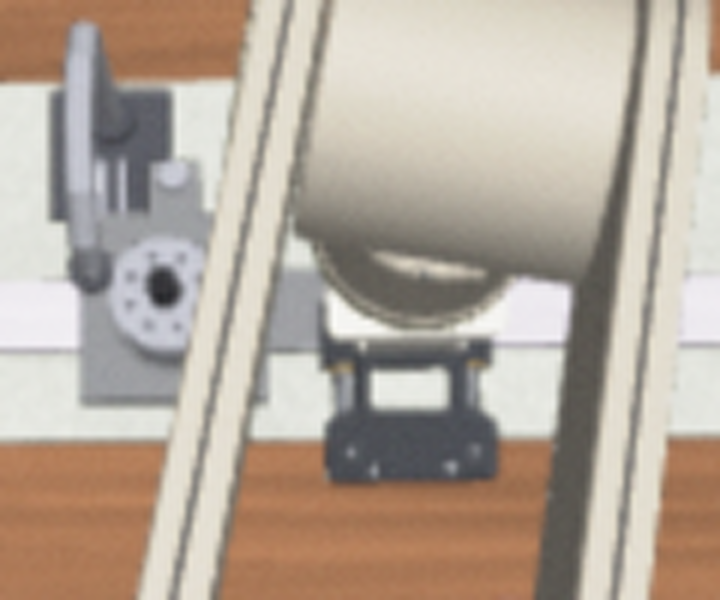

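The ball cap at u=173 against the ridges at 102 and 123 gives about 29 to 30 mm left, the same as dead reckoning. I'll go slower from here.

Call:
jog_arm(steps=[[0.9, 0.005, 0, 0, 0, 0, 0], [0.9, 0.01, 0, 0, 0, 0, 0], [0.9, 0.014, 0, 0, 0, 0, 0], [0.9, 0.016, 0, 0, 0, 0, 0], [0.9, 0.016, 0, 0, 0, 0, 0]], force=55)

```text
t: 17.23
tool_pos: [0.5908, -0.042, 0.0816]
orientation: [2.213, 2.227, 0.005]
force: [4.3, 0.1, 0.7]
opening: 0.0293
```

Call:
jog_arm(steps=[[0.9, 0.001, 0, 0, 0, 0, 0], [0.9, 0.002, 0, 0, 0, 0, 0]])

```text
t: 17.48
tool_pos: [0.5908, -0.0402, 0.0816]
orientation: [2.213, 2.227, 0.005]
force: [2.8, -1.3, 0.6]
opening: 0.0295
```

Call:
jog_arm(steps=[[0.9, 0.001, 0, 0, 0, 0, 0], [0.9, 0.002, 0, 0, 0, 0, 0]])

```text
t: 17.73
tool_pos: [0.5907, -0.0382, 0.0816]
orientation: [2.213, 2.227, 0.005]
force: [2.5, -1.5, 1.1]
opening: 0.03
```

Call:
jog_arm(steps=[[0.9, 0.001, 0, 0, 0, 0, 0], [0.9, 0.001, 0, 0, 0, 0, 0]])

```text
t: 17.98
tool_pos: [0.5908, -0.0371, 0.0816]
orientation: [2.213, 2.227, 0.005]
force: [3.0, -1.2, 0.3]
opening: 0.0294
```

Call:
jog_arm(steps=[[0.9, 0.001, 0, 0, 0, 0, 0], [0.9, 0.001, 0, 0, 0, 0, 0]])

```text
t: 18.23
tool_pos: [0.5908, -0.0361, 0.0816]
orientation: [2.213, 2.227, 0.005]
force: [2.5, -1.1, -0.3]
opening: 0.0295
```

Call:
jog_arm(steps=[[0.9, 0.001, 0, 0, 0, 0, 0], [0.9, 0.001, 0, 0, 0, 0, 0]])

```text
t: 18.48
tool_pos: [0.5907, -0.0355, 0.0816]
orientation: [2.213, 2.227, 0.004]
force: [3.0, -5.1, 0.9]
opening: 0.0299
```

Call:
jog_arm(steps=[[0.9, 0.001, 0, 0, 0, 0, 0], [0.9, 0.001, 0, 0, 0, 0, 0]])

```text
t: 18.73
tool_pos: [0.5908, -0.0353, 0.0816]
orientation: [2.213, 2.226, 0.003]
force: [2.8, -5.9, 1.3]
opening: 0.0294
```

First ridge met at TCP y≈-0.036, so the notch should be near -0.026. Pushing on in small steps.

Call:
jog_arm(steps=[[0.9, 0.001, 0, 0, 0, 0, 0], [0.9, 0.002, 0, 0, 0, 0, 0]])

```text
t: 18.98
tool_pos: [0.5908, -0.0343, 0.0816]
orientation: [2.213, 2.224, 0.002]
force: [4.1, -5.2, 0.2]
opening: 0.0292
```

Call:
jog_arm(steps=[[0.9, 0.001, 0, 0, 0, 0, 0], [0.9, 0.002, 0, 0, 0, 0, 0]])

```text
t: 19.23
tool_pos: [0.5908, -0.0328, 0.0816]
orientation: [2.213, 2.224, 0.001]
force: [3.1, -3.2, 0.2]
opening: 0.0292
```

Call:
jog_arm(steps=[[0.9, 0.001, 0, 0, 0, 0, 0], [0.9, 0.002, 0, 0, 0, 0, 0]])

```text
t: 19.48
tool_pos: [0.5908, -0.0302, 0.0816]
orientation: [2.213, 2.224, 0.002]
force: [4.3, 1.8, 1.1]
opening: 0.0297
```

Call:
jog_arm(steps=[[0.9, 0.001, 0, 0, 0, 0, 0], [0.9, 0.002, 0, 0, 0, 0, 0], [0.9, 0.002, 0, 0, 0, 0, 0]])

```text
t: 19.85
tool_pos: [0.5908, -0.0279, 0.0816]
orientation: [2.213, 2.225, 0.003]
force: [3.0, 2.0, 0.2]
opening: 0.0298
```

```bash
python3 g.py "[(.59,-.026,.0816,0)]"; python3 - <<'E'
from h import *
from plant import robot
for n,x0,y0 in(("scene",235,200),("top",235,150)):
    c=robot.read_camera(n);np.savez(f"pics/l_{n}.npz",**c)
    cv2.imwrite(f"pics/l_{n}.png",cv2.resize(c["image"][y0:y0+60,x0:x0+60,::-1],None,fx=10,fy=10,interpolation=cv2.INTER_CUBIC)[:600])
E
```

```text
p [ 0.5908 -0.0279  0.0816] F [2.96 2.02 0.2 ] open 0.0298 q [-0.13  0.22  1.67 -0.    1.25 -0.14]
t=19.85 [0.0019, -0.0008, -0.0] [0.004, 0.001, 0.005]
```

View pics/l_scene.png

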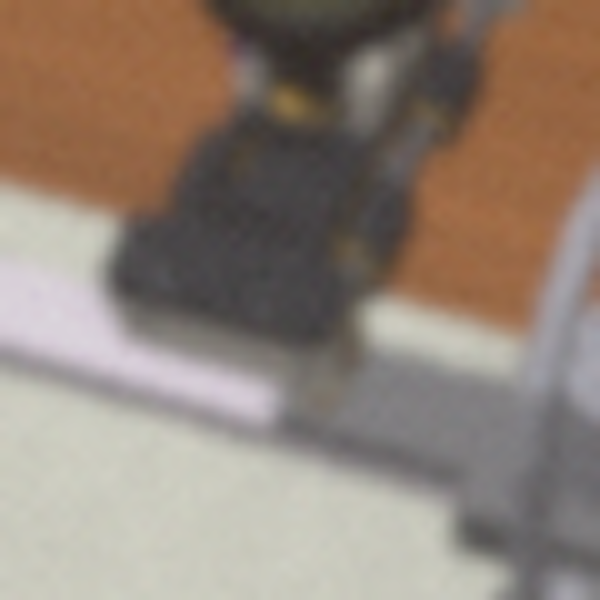

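View pics/l_top.png

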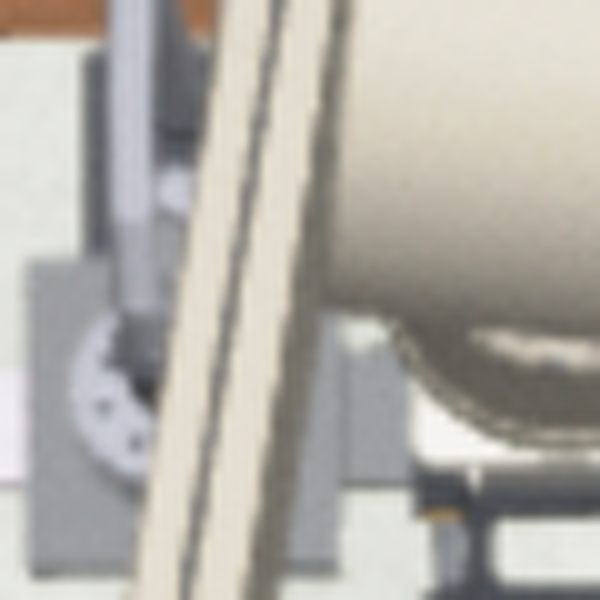

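Call:
jog_arm(steps=[[0.9, 0.001, 0, 0, 0, 0, 0], [0.9, 0.001, 0, 0, 0, 0, 0]])

```text
t: 20.2
tool_pos: [0.5908, -0.0272, 0.0816]
orientation: [2.213, 2.224, 0.002]
force: [2.7, -0.1, -0.1]
opening: 0.0299
```

Call:
jog_arm(steps=[[0.9, 0.001, 0, 0, 0, 0, 0], [0.9, 0.001, 0, 0, 0, 0, 0]])

```text
t: 20.45
tool_pos: [0.5907, -0.0264, 0.0816]
orientation: [2.213, 2.224, 0.002]
force: [3.8, -1.9, -1.1]
opening: 0.0292
```

```bash
python3 g.py "[(.59,-.026,.0816,0)]"; python3 - <<'E'
from h import *
from plant import robot
for n,x0,y0 in(("scene",265,210),("top",235,150)):
    c=robot.read_camera(n);np.savez(f"pics/m_{n}.npz",**c)
    cv2.imwrite(f"pics/m_{n}.png",cv2.resize(c["image"][y0:y0+60,x0:x0+60,::-1],None,fx=10,fy=10,interpolation=cv2.INTER_CUBIC)[:600])
im,K,T=load("pics/m_top.npz")
# block left/right edge in clear rows (200..206), V crossings
V=im.max(2).astype(float)
print(V[202,232:246].round(),V[203,262:278].round())
E
```

```text
p [ 0.5907 -0.0264  0.0816] F [ 3.79 -1.86 -1.06] open 0.0292 q [-0.13  0.22  1.67 -0.    1.25 -0.13]
t=20.45 [0.0004, -0.0007, -0.0] [0.004, 0.002, 0.005]
[229. 227. 227. 228. 222. 171. 162. 159. 160. 160. 161. 161. 161. 161.] [123. 149. 158. 161. 164. 162. 181. 227. 228. 228. 228. 227. 228. 226.
 221. 166.]
```

View pics/m_scene.png

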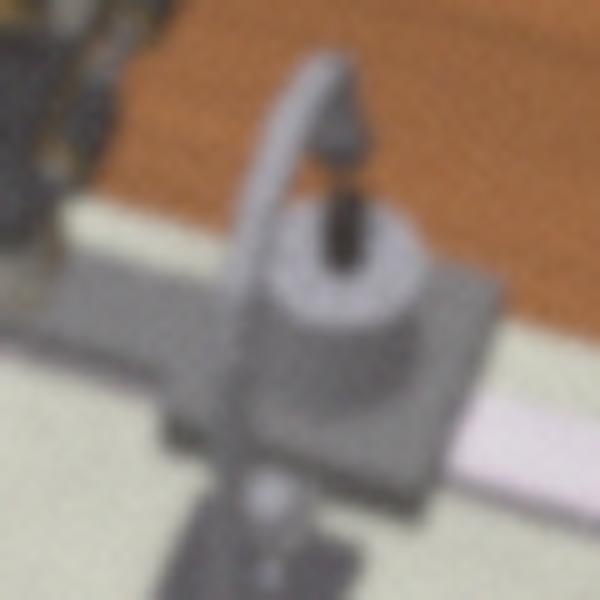

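View pics/m_top.png

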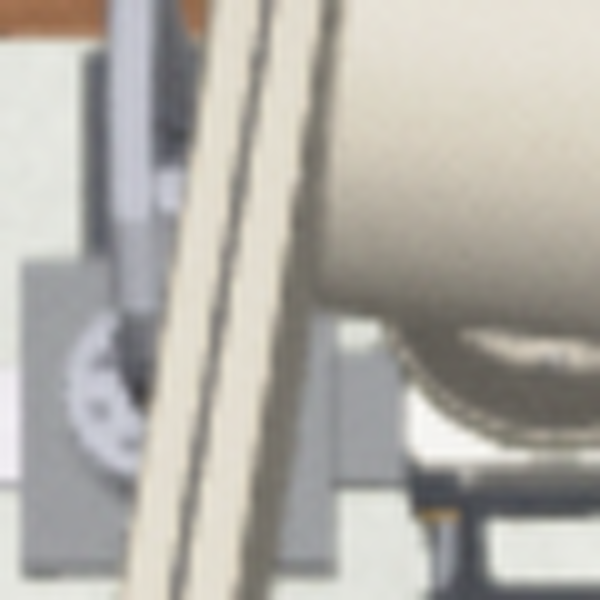

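Ball, knob and spout line up. The force changed sign between TCP y=-0.0279 and -0.0264; allowing for the drag, the notch centre is at about -0.0266. I'll hold here and check that it stays still.

Call:
jog_arm(steps=[[0.9, 0, 0, 0, 0, 0, 0], [0.9, 0, 0, 0, 0, 0, 0], [0.9, 0, 0, 0, 0, 0, 0], [0.9, 0, 0, 0, 0, 0, 0]])

```text
t: 21.05
tool_pos: [0.5907, -0.0264, 0.0816]
orientation: [2.213, 2.224, 0.002]
force: [2.9, -1.4, 0.2]
opening: 0.0293
```

```bash
python3 g.py "[(.59,-.0265,.0816,0)]"; python3 - <<'E'
from h import *
from plant import robot
c=robot.read_camera("top");K,T=c["mtx"],c["extrinsics"]
cv2.imwrite("pics/n_top.png",c["image"][:,:,::-1])
print("block centre",ray(K,T,[(252.5,190)],.055).round(4),"dq",np.abs(robot.read_state()["dq"]).max())
E
```

```text
p [ 0.5907 -0.0264  0.0816] F [ 2.9  -1.41  0.22] open 0.0293 q [-0.13  0.22  1.67 -0.    1.25 -0.13]
t=21.05 [-0.0001, -0.0007, -0.0] [0.004, 0.002, 0.005]
block centre [[0.5923 0.0763 0.055 ]] dq 0.001861770041340019
```

View pics/n_top.png

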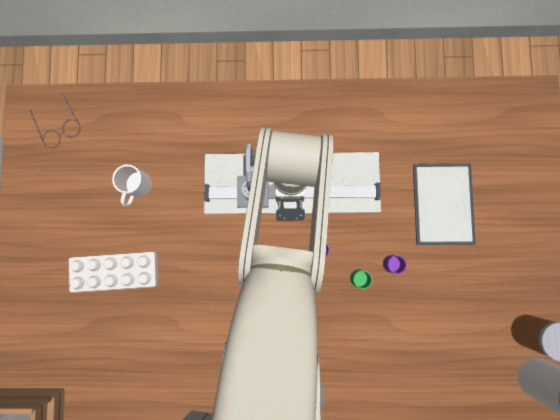

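Everything is still. The mug (130,182), tablet (444,204) and egg box (113,272) are where they started. The vision estimate of the carriage, y=0.0763, agrees with the notch estimate of about 0.0768. Handing in.

```bash
python3 -c "
from plant import robot
print(robot.close_job())"
```

```text
the job is handed in; nothing more can be done
None
```

The coffee stand is set up and the job was handed in at about 21 s of the 64 s allowed; no verdict is reported. The cup stands in the seat and the disc lies flat on its rim. The carriage is held by its handle at 55 N with the ball in the notch.

**Last checks:**
- **Notch:** The first ridge was felt 10 mm before the expected notch. The push force then changed sign around the hold position. The camera puts the carriage centre at y = 0.0763 m and the notch at about 0.0768 m, so the two agree to about 1 mm.
- **Stillness:** The arm was at rest, with about 1.4 N left along the rail.
- **Cup and disc:** The cup touched down at the height expected for the seat floor, and the disc at the height expected for the rim. After release, pictures showed the cup upright and the disc flat and centred with its knob up. A later scene picture, with the ball already in the notch, showed the same.
- **Other things:** The mug, tablet and egg box had not moved in the last top picture. The green and purple cups were never touched. The arm partly hid one purple cup in that last picture.

**Disagreements:** The two cameras differed by 2 to 3 mm on the cup's position. For the placing I used the arm's own contact readings instead. While sliding, the handle also pushed sideways on the gripper with a few newtons. About 3 N of that remained at the end.

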